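Raise the ring lamp to the top rung of its ladder stand

ROBOT

A 6-joint arm with a two-finger parallel gripper is mounted at the origin on the work surface. World frame = base frame: x ahead of the robot, y to its left, z up, the work surface at z = 0. Lengths are in m, angles in rad, forces in N, time in s.
With the tool pointing down it reaches from about 0.275 to 0.775 m from the base axis. Payload 14.6 kg.
Tool frame: the origin (TCP) lies at the very end of the fingers, on their centre line; the grasp point (between the pads) lies 19 mm behind it (manip.tcp_to_grasp is the z of the grasp point in the tool frame, in m); z points along the fingers, y is the line along which they close (so a half turn about z gives the same grasp; the last joint's range is limited). The gripper opens to 85 mm and grips with 20 to 120 N. Pads are 22 mm wide; open, the fingers measure 114 mm over their backs; the gripper's body (76 mm by 85 mm) begins 54 mm behind the grasp point. The pads swing forward as they close: fully open they stand 13 mm farther back than shut.
Start: joints at [-0.155, 0.263, -0.048, 1.259, 0, 1.415], TCP at [0.525, -0, 0.231] pointing down, gripper open.
Joint ranges: [-2.65, 2.65], [-0.89, 1.7], [-1.18, 1.37], [-2.13, 2.11], [-1.35, 1.29], [-3.14, 3.14]. Speed limits (rad/s): [1.89, 1.89, 2.57, 2.79, 3.14, 3.14].

INTERFACE

Orientations are given as a rotation vector (axis times angle).
In Python, from rig import manip gives the robot as it stands. The module is installed in compiled form; this text tells all that it offers.
- The arm moves only by the shell command python3 -m crank 'ROWS'. ROWS is JSON, a list of rows, each an object with "claw": the closure, from 0 (fully open) to 1 (shut); "offset": the shift along the tool's x, y, z in m, a list of three; "twist": the turn about the tool's z in degrees. In form: [{"claw": claw, "offset": [tx, ty, tz], "twist": twist}, ...]. A call has 1 to 10 rows; each row is the pose to reach, as a shift and turn from the pose commanded when the call began, along the tool's axes at that moment; what a row does not reach only later rows make up. A row lasts 1/12 s, in which the tool goes at most 41.7 mm and 7.16 degrees, less where a joint would pass 70% of its speed; a pose out of reach is approached as far as the arm can. A call with a gripper value outside its range is refused whole. The fingers move at their own pace and stop on an object; the grip force is fixed at half the most. Time passes only in rows, so rows that repeat a pose let the fingers close. It gives the time, the measured TCP pose, the force, the opening and the grip force at its end, in the units of the state.
- manip.read_state(): the state, without advancing time (a new reading comes with each control period).
- manip.get_image(name): name is "scene" or "side" or "wrist"; returns the picture (420x560x3 uint8, red, green, blue); there is no depth.
- manip.calibration(name): a dict with "fovy" (degrees; the focal length in pixels is half the picture's height over the tangent of half this angle, whatever the lens; pixels are square), "cx", "cy" (the principal point, pixels), "view" (4x4, takes a point from world to camera coordinates). Camera axes: x right, y down, z forward; pixel columns grow to the right and rows downward; lengths in m; the calibration is good to about 2 mm. A picture is of the moment at which its call begins: read the wrist's pose just before it. calibration takes no time and is no camera call; for the wrist camera it gives the pose at the moment of the call.
- manip.close_job(): hands the job in; it is judged then, once.
The state is a dict: "time": time; "qpos": joint angles; "qd": joint speeds; "joint_efforts": joint torques, N m; "tool_pos": TCP position; "ee_rot": TCP orientation; "wrist_force": force on the tool from outside, world axes, zero at the start; "wrist_torque": the same for the moment, N m; "opening": opening from 0.0 (shut) to 1.0 (fully open); "grasp_force": force on a finger pad.
Only numpy, scipy, OpenCV 4.12 (cv2) and the standard library are available. Lean on these libraries where they do the work, as an engineer would, in place of code of your own. Each camera call takes 0.05 s, during which the arm holds its last target. There are 200 camera calls.

TASK

Raise the ring lamp on its ladder stand until the brass pawl has clicked over the top rung, then lower it until the pawl sits on that top rung and carries the lamp, and let go. Work by feel: do not ram the lamp carriage up into the rubber buffers, do not push it down hard on a rung, do not let it drop, and leave the circuit board, the multimeter and the two jars alone.

Things in the scene. Friction and masses are not known exactly. Their poses are not given: they have to be found in the camera images.
- stand: fixed ladder stand: grey base 170 x 170 x 18 mm, two aluminium uprights 330 mm tall, 45 mm either side of the middle along y. Origin on the table midway between the uprights; z up, -x is its front (handle side), the lamp hangs out to +y
- carriage: blue lamp carriage, slides only up and down on the uprights (friction 1 N; 0.5 to 0.8 kg in all). Origin midway between the uprights, axes as the stand's; z is 60 mm at the start, on its feet. Seated on the top rung z is 135 to 167 mm (lower rung: 50 less), nearly rigid. To click over a rung it must rise 20 mm above its seat there; sprung buffers (0.4 mm per N) are met 24 to 25 mm above the top seat
- grip (a point): middle of the carriage's upright orange handle, 24 x 24 mm, its top 20 mm above this point, a steel crossbar 36 mm below. 125 mm in front (-x) of the uprights, 115 mm above the table at the start, up to 255 mm in use; sides square to the stand's axes; to be pinched from above, best with the fingers closing along the stand's y. The pawl's tail ends 56 mm behind it
- board: loose green circuit board 130 x 100 x 6 mm lying under the lamp, origin under its centre; to be left alone
- multimeter: loose yellow multimeter 150 x 78 x 40 mm lying on the table, origin under its centre; to be left alone
- jar_orange: loose white jar with an orange cap, 48 mm across, 62 mm tall, origin under its centre; to be left alone
- jar_blue: loose white jar with a blue cap, 48 mm across, 62 mm tall, origin under its centre; to be left alone
- ladder (a point): top of the stand, 330 mm above its origin. Between the uprights, at stand x = 0, two 12 mm round steel rungs lie along y, the top one 50 mm above the lower, with two sprung rubber buffers under a red crosshead above (116 mm wide, to 29 mm in front). They are clamped as one, at a height that changes each time and is not measured: top rung's middle 170 to 202 mm above the table; fixed during the work
- lamp (a point): middle of the black ring lamp carried by the carriage: 130 mm across, 24 mm thick, hole 90 mm; 45 mm in x, 175 mm in y and 42 mm in z from the carriage's origin; not to be handled
- pivot (a point): pivot on the carriage of the brass gravity pawl: 24 mm in front of the rungs, 45 mm above the carriage's origin. Nose 30 mm long, 16 wide, 8 thick, to stand +x; heavy tail, 45 mm, to -x holds it level against a stop. Going up, a rung tips the nose down by up to 60 degrees (about 1 N more lift); once past, it falls back level; going down, the nose's underside, 4 mm below the pivot, sits on the rung

How it is judged:
At the end, for the whole second after the job is handed in: The pawl sits on the top rung and carries the lamp (at least 2 N between carriage with pawl and stand, carriage origin 130 to 172 mm above the table), at rest and released (height (world z) of carriage between 0.13 and 0.172 m and contact force between carriage and stand above 2 N and linear speed of carriage below 0.01 m/s); the robot touches nothing.
It fails at once if the carriage or its pawl is pressed against the buffers or a rung with more than 25 N (contact force between carriage and stand above 25 N).
It fails at once if the carriage is dropped: it falls faster than 0.22 m/s while the fingers do not hold it (linear speed of carriage above 0.22 m/s and contact force between the fingers and carriage below 0.5 N).
It fails at once if the circuit board is moved by more than 15 mm (distance of board from where it was at the start of the episode above 0.015 m).
It fails at once if the multimeter is moved by more than 15 mm (distance of multimeter from where it was at the start of the episode above 0.015 m).
It fails at once if a jar is moved by more than 15 mm (distance of any of jar_orange, jar_blue from where it was at the start of the episode above 0.015 m).
It also fails if it takes over 48 s, if anything falls off the work surface, if the arm or the gripper's body presses on something with over 40 N, if the wrist force passes 120 N, or if a joint passes its speed limit or range.

## Working session

There is one attempt and no reset: what is moved stays moved. The work goes in short steps, Python scripts to look and compute and a shell command to move; the robot and the scene stay as the last step left them, time stands still between calls to the robot, and variables do not carry over. Pictures are saved under pics/ and viewed, at most 10 in all, crops included, and the job is handed in when it is done.

```bash
mkdir -p pics; python3 - <<'E'
from rig import manip
import cv2,numpy as np
s=manip.read_state();print(s)
for n in ["scene","side"]:
    c=manip.calibration(n);print(n,c)
    cv2.imwrite(f"pics/{n}0.png",manip.get_image(n)[:,:,::-1])
E
```

```text
{'time': 0.0, 'qpos': array([-1.55277060e-01,  2.63527140e-01, -4.89288063e-02,  1.25938746e+00,
       -3.04226938e-05,  1.41548591e+00]), 'qd': array([-1.19105381e-03, -1.06404080e-05,  6.92710498e-04, -3.18685893e-04,
       -9.42813129e-04, -2.22156406e-04]), 'joint_efforts': array([ 6.28219332e-04, -6.37613010e+01,  3.84567368e+01,  1.37825581e-02,
        8.02127857e-07, -5.80562346e-05]), 'tool_pos': array([5.24733072e-01, 3.98131506e-05, 2.30825891e-01]), 'ee_rot': array([-2.22081876e+00, -2.22089287e+00,  1.00747709e-03]), 'wrist_force': array([0.65465399, 0.6991411 , 0.47629238]), 'wrist_torque': array([ 0.00484685, -0.01992888,  0.00058412]), 'grasp_force': 0.0, 'opening': 0.998977594775711}
scene {'fovy': 52.72225374903627, 'cx': 282.0171573597935, 'cy': 212.1934795057798, 'view': array([[-0.46184287,  0.88681074, -0.01636667,  0.29090839],
       [ 0.71879315,  0.36340248, -0.59268461, -0.34899856],
       [-0.51965139, -0.28549141, -0.80526833,  1.39801987],
       [ 0.        ,  0.        ,  0.        ,  1.        ]])}
side {'fovy': 57.6672253330594, 'cx': 278.56822709626493, 'cy': 212.4851571947486, 'view': array([[-0.7512627 , -0.65964325, -0.0217977 ,  0.49478387],
       [-0.37783082,  0.45691875, -0.8052758 ,  0.38677089],
       [ 0.54115453, -0.59673783, -0.59249957,  0.57598483],
       [ 0.        ,  0.        ,  0.        ,  1.        ]])}
```

View pics/scene0.png

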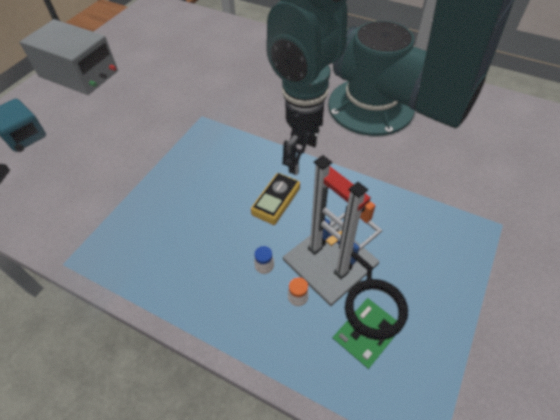

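View pics/side0.png

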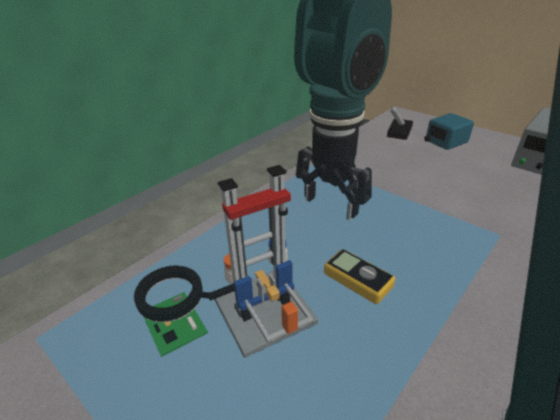

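The side view shows the stand's upright caps at about (228,185) on the +y side and (277,171), with the handle at (290,318), the lamp at (169,292) and the rungs near (258,240) and (259,258). In the scene view the caps are at (357,189) and (323,162), and the lamp is at (376,309). I'll fit the stand pose to these and zoom in on the rungs.

```bash
cat >h.py <<'E'
from rig import manip
import cv2,numpy as np
from scipy.optimize import least_squares
from scipy.spatial.transform import Rotation as R
def proj(n,P,c=None):
    c=c or manip.calibration(n); f=210/np.tan(np.radians(c['fovy']/2))
    q=np.atleast_2d(P)@c['view'][:3,:3].T+c['view'][:3,3]
    return q[:,:2]/q[:,2:]*f+[c['cx'],c['cy']]
def st(p,L):
    return R.from_euler('z',p[2]).apply(np.atleast_2d(L))+[p[0],p[1],0]
E
python3 - <<'E'
from h import *
L=np.array([[0,.045,.33],[0,-.045,.33],[.045,.175,.102]])
S=np.array([[357,189],[323,162],[376,309]]);D=np.array([[228,185],[277,171],[169,292]])
def res(p): return np.r_[(proj('scene',st(p,L))-S).ravel(),(proj('side',st(p,L))-D).ravel(),(proj('side',st(p,[[-.125,0,.135]]))-[288,306]).ravel()]
best=min((least_squares(res,[.5,0.1,a],loss='soft_l1') for a in np.arange(-3,3.1,1)),key=lambda r:r.cost)
p=best.x;print(p,np.degrees(p[2]),best.cost,res(p).round(1))
np.save('p.npy',p)
print('grip',st(p,[[-.125,0,.115]]),'ladder',st(p,[[0,0,.33]]))
for h in (.17,.186,.202): print(h,proj('side',st(p,[[0,0,h],[0,0,h-.05]])).round(1).tolist())
im=cv2.imread('pics/side0.png')[160:360,190:330]
cv2.imwrite('pics/c1.png',cv2.resize(im,None,fx=3,fy=3,interpolation=cv2.INTER_CUBIC))
E
```

```text
[ 0.6071603   0.11343987 -0.36798773] -21.084143814554444 3.95557487590742 [ 0.1  1.  -1.   0.8 -0.9 -1.  -0.2  1.  -0.5  1.1 -0.1 -0.4  1.3  0.9]
grip [[0.49052866 0.15840719 0.115     ]] ladder [[0.6071603  0.11343987 0.33      ]]
0.17 [[257.9, 250.0], [259.2, 268.6]]
0.186 [[257.4, 243.7], [258.8, 262.8]]
0.202 [[257.0, 237.2], [258.4, 256.8]]
```

View pics/c1.png

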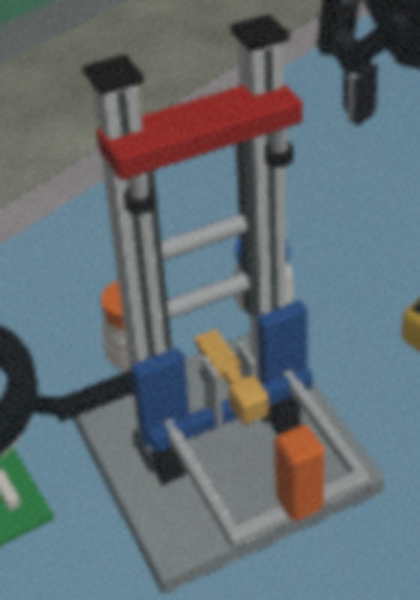

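The top rung is at about (258,239) in full-image pixels, which puts it near 0.196 m, so the top seat is about z 0.161. I'll go above the handle, swinging clear of the stand.

```bash
python3 -m crank '[{"claw":0,"offset":[0,-0.04,0],"twist":-7},{"claw":0,"offset":[0,-0.08,0],"twist":-14},{"claw":0,"offset":[0.04,-0.08,0],"twist":-21},{"claw":0,"offset":[0.08,-0.08,0],"twist":-28},{"claw":0,"offset":[0.12,-0.08,0],"twist":-35},{"claw":0,"offset":[0.158,-0.08,0],"twist":-42},{"claw":0,"offset":[0.158,-0.06,0],"twist":-49},{"claw":0,"offset":[0.158,-0.034,0],"twist":-56},{"claw":0,"offset":[0.158,-0.034,0],"twist":-63},{"claw":0,"offset":[0.158,-0.034,0],"twist":-69}]'; python3 -m crank '[{"claw":0,"offset":[0,0,0],"twist":0},{"claw":0,"offset":[0,0,0],"twist":0}]'
python3 - <<'E'
from h import *
s=manip.read_state();print(s['tool_pos'],s['ee_rot'],s['wrist_force'],s['qpos'])
a=manip.calibration('wrist');im=manip.get_image('wrist');cv2.imwrite('pics/w1.png',im[:,:,::-1])
p=np.load('p.npy')
print(proj('wrist',st(p,[[-.125,0,.135],[-.125-.012,-.012,.135],[-.125+.012,.012,.135],[0,.045,.33]]),a).round(1))
np.save('wc.npy',a,allow_pickle=True)
E
```

```text
time: 0.93
tool_pos: [0.4917, 0.1583, 0.2305]
ee_rot: [-0.562, -3.09, 0.001]
wrist_force: [-0.5, -0.9, 0.1]
opening: 1.004
grasp_force: 0.0
time: 1.1
tool_pos: [0.4908, 0.158, 0.2311]
ee_rot: [-0.578, -3.087, 0.0]
wrist_force: [0.5, 0.1, -0.6]
opening: 1.0
grasp_force: 0.0
[0.49083336 0.15797422 0.23105425] [-5.77643830e-01 -3.08749146e+00  2.91543116e-04] [ 0.5486479   0.09318507 -0.63219228] [ 1.53243077e-01  2.47461725e-01 -7.08015443e-02  1.25309442e+00
  6.56256289e-07  5.23149930e-01]
[[279.  211.4]
 [264.1 197. ]
 [293.6 225.3]
 [426.5 775.6]]
```

View pics/w1.png

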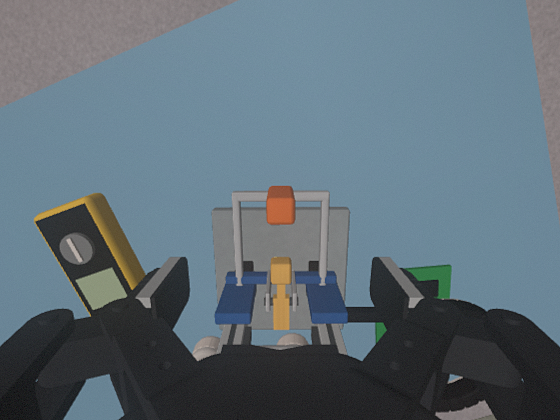

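The orange handle spans columns 267–295 (centre 281 against 279 predicted) and its lower edge is at row 224. It is square to the fingers and the pawl lies level, so I'll correct 1.5 mm along y and descend.

```bash
python3 -m crank '[{"claw":0,"offset":[0,0.0015,0.03],"twist":0},{"claw":0,"offset":[0,0.0015,0.06],"twist":0},{"claw":0,"offset":[0,0.0015,0.09],"twist":0},{"claw":0,"offset":[0,0.0015,0.115],"twist":0},{"claw":0,"offset":[0,0.0015,0.133],"twist":0},{"claw":0,"offset":[0,0.0015,0.133],"twist":0},{"claw":0,"offset":[0,0.0015,0.133],"twist":0}]'
python3 -m crank '[{"claw":1,"offset":[0,0,0],"twist":0},{"claw":1,"offset":[0,0,0],"twist":0},{"claw":1,"offset":[0,0,0],"twist":0},{"claw":1,"offset":[0,0,0],"twist":0},{"claw":1,"offset":[0,0,0],"twist":0},{"claw":1,"offset":[0,0,0],"twist":0},{"claw":1,"offset":[0,0,0],"twist":0},{"claw":1,"offset":[0,0,0],"twist":0},{"claw":1,"offset":[0,0,0],"twist":0},{"claw":1,"offset":[0,0,0],"twist":0}]'
```

```text
time: 1.73
tool_pos: [0.4911, 0.1593, 0.0984]
ee_rot: [-0.576, -3.087, 0.001]
wrist_force: [-0.3, 1.0, 0.1]
opening: 0.997
grasp_force: 0.0
time: 2.57
tool_pos: [0.4914, 0.1587, 0.0989]
ee_rot: [0.573, 3.088, -0.002]
wrist_force: [-4.8, -7.4, 11.0]
opening: 0.275
grasp_force: 59.3
```

```bash
python3 -m crank '[{"claw":1,"offset":[0,0,-0.004],"twist":0},{"claw":1,"offset":[0,0,-0.012],"twist":0},{"claw":1,"offset":[0,0,-0.022],"twist":0},{"claw":1,"offset":[0,0,-0.032],"twist":0},{"claw":1,"offset":[0,0,-0.042],"twist":0},{"claw":1,"offset":[0,0,-0.05],"twist":0},{"claw":1,"offset":[0,0,-0.056],"twist":0},{"claw":1,"offset":[0,0,-0.06],"twist":0},{"claw":1,"offset":[0,0,-0.06],"twist":0},{"claw":1,"offset":[0,0,-0.06],"twist":0}]'
python3 -m crank '[{"claw":1,"offset":[0,0,-0.005],"twist":0},{"claw":1,"offset":[0,0,-0.01],"twist":0},{"claw":1,"offset":[0,0,-0.015],"twist":0},{"claw":1,"offset":[0,0,-0.02],"twist":0},{"claw":1,"offset":[0,0,-0.025],"twist":0},{"claw":1,"offset":[0,0,-0.03],"twist":0},{"claw":1,"offset":[0,0,-0.034],"twist":0},{"claw":1,"offset":[0,0,-0.034],"twist":0},{"claw":1,"offset":[0,0,-0.034],"twist":0}]'
python3 - <<'E'
from h import *
s=manip.read_state();z=.06+s['tool_pos'][2]-.0989;print(s['tool_pos'],s['wrist_force'],z)
im=manip.get_image('side');cv2.imwrite('pics/c2.png',cv2.resize(im[140:340,180:340,::-1],None,fx=3,fy=3,interpolation=cv2.INTER_CUBIC))
E
```

```text
time: 3.4
tool_pos: [0.4915, 0.1587, 0.1581]
ee_rot: [0.573, 3.089, -0.003]
wrist_force: [1.4, -5.6, -6.8]
opening: 0.276
grasp_force: 61.9
time: 4.15
tool_pos: [0.4914, 0.1586, 0.192]
ee_rot: [-0.573, -3.089, 0.003]
wrist_force: [2.1, -5.8, -7.7]
opening: 0.27
grasp_force: 62.9
[0.49144697 0.1586411  0.19204733] [ 2.08434741 -5.76673406 -7.70132025] 0.1531473329156935
```

View pics/c2.png

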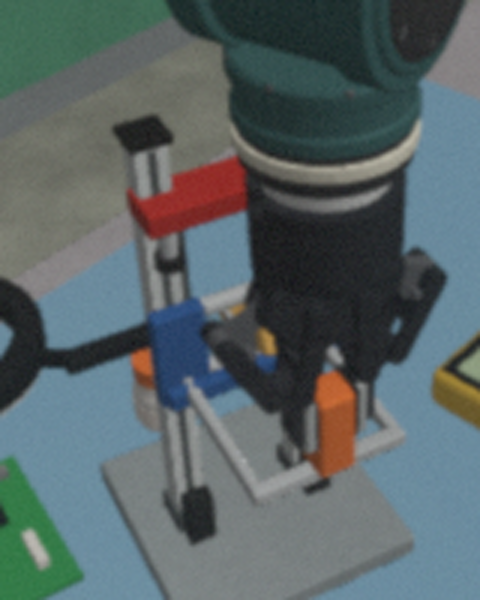

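The carriage at (180,350) is following the handle, and the black buffer at (170,262) is still about 30 mm above it. I'll go on up in small steps, watching the force.

```bash
python3 -m crank '[{"claw":1,"offset":[0,0,-0.002],"twist":0},{"claw":1,"offset":[0,0,-0.005],"twist":0},{"claw":1,"offset":[0,0,-0.008],"twist":0},{"claw":1,"offset":[0,0,-0.01],"twist":0},{"claw":1,"offset":[0,0,-0.01],"twist":0}]' | egrep 'tool_pos|wrist'
python3 -m crank '[{"claw":1,"offset":[0,0,-0.003],"twist":0},{"claw":1,"offset":[0,0,-0.006],"twist":0},{"claw":1,"offset":[0,0,-0.009],"twist":0},{"claw":1,"offset":[0,0,-0.01],"twist":0},{"claw":1,"offset":[0,0,-0.01],"twist":0}]'| egrep 'tool_pos|wrist'
python3 -m crank '[{"claw":1,"offset":[0,0,-0.001],"twist":0},{"claw":1,"offset":[0,0,-0.003],"twist":0},{"claw":1,"offset":[0,0,-0.005],"twist":0},{"claw":1,"offset":[0,0,-0.005],"twist":0},{"claw":1,"offset":[0,0,-0.005],"twist":0}]'| egrep 'tool_pos|wrist'
```

```text
tool_pos: [0.4914, 0.1587, 0.2021]
wrist_force: [0.9, -5.7, -5.5]
tool_pos: [0.4914, 0.1587, 0.212]
wrist_force: [1.1, -6.3, -6.4]
tool_pos: [0.4915, 0.1587, 0.217]
wrist_force: [1.7, -5.9, -5.5]
```

```bash
for i in 1; do python3 -m crank '[{"claw":1,"offset":[0,0,-0.001],"twist":0},{"claw":1,"offset":[0,0,-0.002],"twist":0},{"claw":1,"offset":[0,0,-0.002],"twist":0}]' | egrep 'tool_pos|wrist'; done
python3 -m crank '[{"claw":1,"offset":[0,0,-0.001],"twist":0},{"claw":1,"offset":[0,0,-0.002],"twist":0},{"claw":1,"offset":[0,0,-0.002],"twist":0}]' | egrep 'tool_pos|wrist'
python3 -m crank '[{"claw":1,"offset":[0,0,-0.001],"twist":0},{"claw":1,"offset":[0,0,-0.002],"twist":0},{"claw":1,"offset":[0,0,-0.002],"twist":0}]' | egrep 'tool_pos|wrist'
```

```text
tool_pos: [0.4914, 0.1587, 0.2189]
wrist_force: [1.4, -5.6, -7.0]
tool_pos: [0.4914, 0.1587, 0.2209]
wrist_force: [2.2, -6.0, -5.7]
tool_pos: [0.4915, 0.1587, 0.2229]
wrist_force: [1.3, -6.1, -6.1]
```

```bash
python3 -m crank '[{"claw":1,"offset":[0,0,-0.001],"twist":0},{"claw":1,"offset":[0,0,-0.002],"twist":0},{"claw":1,"offset":[0,0,-0.002],"twist":0},{"claw":1,"offset":[0,0,-0.002],"twist":0}]' | egrep 'tool_pos|wrist'
python3 -m crank '[{"claw":1,"offset":[0,0,-0.001],"twist":0},{"claw":1,"offset":[0,0,-0.0015],"twist":0},{"claw":1,"offset":[0,0,-0.0015],"twist":0},{"claw":1,"offset":[0,0,-0.0015],"twist":0}]' | egrep 'tool_pos|wrist'
```

```text
tool_pos: [0.4914, 0.1587, 0.2249]
wrist_force: [2.0, -6.2, -7.2]
tool_pos: [0.4914, 0.1586, 0.2262]
wrist_force: [2.6, -5.4, -9.1]
```

```bash
python3 -m crank '[{"claw":1,"offset":[0,0,-0.001],"twist":0},{"claw":1,"offset":[0,0,-0.0015],"twist":0},{"claw":1,"offset":[0,0,-0.0015],"twist":0},{"claw":1,"offset":[0,0,-0.0015],"twist":0}]' | egrep 'tool_pos|wrist'
python3 - <<'E'
from h import *
for i in range(3):
  manip.get_image('side');print(manip.read_state()['wrist_force'],manip.read_state()['tool_pos'][2])
E
```

```text
tool_pos: [0.4914, 0.1587, 0.2275]
wrist_force: [3.4, -6.4, -11.6]
[  3.46700486  -6.16136234 -13.01801613] 0.22747768799976284
[  3.59486089  -6.04655768 -12.1562252 ] 0.22747628427829789
[  4.41372878  -6.00418863 -12.50269629] 0.2274568319797546
```

The buffers were met at TCP z ≈ 0.225, so the pawl is over the top rung and its seat should be near TCP z 0.2005. I'll lower gently.

```bash
python3 -m crank '[{"claw":1,"offset":[0,0,0.002],"twist":0},{"claw":1,"offset":[0,0,0.005],"twist":0},{"claw":1,"offset":[0,0,0.009],"twist":0},{"claw":1,"offset":[0,0,0.013],"twist":0},{"claw":1,"offset":[0,0,0.017],"twist":0},{"claw":1,"offset":[0,0,0.02],"twist":0},{"claw":1,"offset":[0,0,0.022],"twist":0},{"claw":1,"offset":[0,0,0.022],"twist":0},{"claw":1,"offset":[0,0,0.022],"twist":0}]' | egrep 'tool_pos|wrist'
python3 -m crank '[{"claw":1,"offset":[0,0,0.001],"twist":0},{"claw":1,"offset":[0,0,0.002],"twist":0},{"claw":1,"offset":[0,0,0.002],"twist":0},{"claw":1,"offset":[0,0,0.002],"twist":0}]' | egrep 'tool_pos|wrist'
```

```text
tool_pos: [0.4914, 0.1587, 0.2057]
wrist_force: [3.2, -6.9, -8.3]
tool_pos: [0.4914, 0.1586, 0.2038]
wrist_force: [2.0, -6.9, -8.9]
```

```bash
python3 -m crank '[{"claw":1,"offset":[0,0,0.0005],"twist":0},{"claw":1,"offset":[0,0,0.001],"twist":0},{"claw":1,"offset":[0,0,0.0015],"twist":0},{"claw":1,"offset":[0,0,0.0015],"twist":0},{"claw":1,"offset":[0,0,0.0015],"twist":0}]' | egrep 'tool_pos|wrist'
python3 -m crank '[{"claw":1,"offset":[0,0,0.0005],"twist":0},{"claw":1,"offset":[0,0,0.001],"twist":0},{"claw":1,"offset":[0,0,0.001],"twist":0},{"claw":1,"offset":[0,0,0.001],"twist":0}]' | egrep 'tool_pos|wrist'
```

```text
tool_pos: [0.4915, 0.1586, 0.2023]
wrist_force: [2.3, -7.1, -7.6]
tool_pos: [0.4915, 0.1586, 0.202]
wrist_force: [-0.9, -8.1, 0.4]
```

The force went from −8 N to 0 N at TCP z 0.202, so the rung now carries the lamp. Releasing.

```bash
python3 -m crank '[{"claw":0.6,"offset":[0,0,0],"twist":0},{"claw":0.4,"offset":[0,0,0],"twist":0},{"claw":0.2,"offset":[0,0,0],"twist":0},{"claw":0,"offset":[0,0,0],"twist":0},{"claw":0,"offset":[0,0,0],"twist":0},{"claw":0,"offset":[0,0,0],"twist":0},{"claw":0,"offset":[0,0,0],"twist":0}]'
python3 - <<'E'
from h import *
im=manip.get_image('side');cv2.imwrite('pics/c3.png',cv2.resize(im[120:340,160:360,::-1],None,fx=2.7,fy=2.7,interpolation=cv2.INTER_CUBIC))
E
```

```text
time: 9.77
tool_pos: [0.4915, 0.1594, 0.2018]
ee_rot: [-0.572, -3.089, -0.0]
wrist_force: [0.5, -0.6, -1.2]
opening: 0.997
grasp_force: 0.0
```

View pics/c3.png

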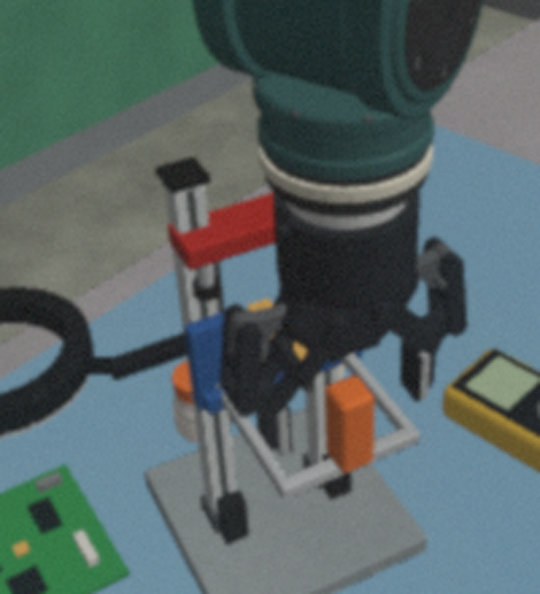

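The fingers are open around the handle at (350,425), and the carriage has stayed up with its block at (207,360). I'll back straight up and check.

```bash
python3 -m crank '[{"claw":0,"offset":[0,0,-0.02],"twist":0},{"claw":0,"offset":[0,0,-0.05],"twist":0},{"claw":0,"offset":[0,0,-0.08],"twist":0},{"claw":0,"offset":[0,0,-0.11],"twist":0},{"claw":0,"offset":[0,0,-0.11],"twist":0},{"claw":0,"offset":[0,0,-0.11],"twist":0}]'
python3 - <<'E'
from h import *
p=np.load('p.npy')
print(proj('side',st(p,[[-.125,0,.135+.103],[-.125,0,.135+.053]])))
im=manip.get_image('side');cv2.imwrite('pics/c4.png',cv2.resize(im[120:340,160:360,::-1],None,fx=2.7,fy=2.7,interpolation=cv2.INTER_CUBIC))
E
```

```text
time: 10.32
tool_pos: [0.4922, 0.1595, 0.3129]
ee_rot: [0.572, 3.087, 0.001]
wrist_force: [0.1, 0.2, -0.8]
opening: 1.0
grasp_force: 0.0
[[289.01161888 264.20987707]
 [289.17897897 285.96628546]]
```

View pics/c4.png

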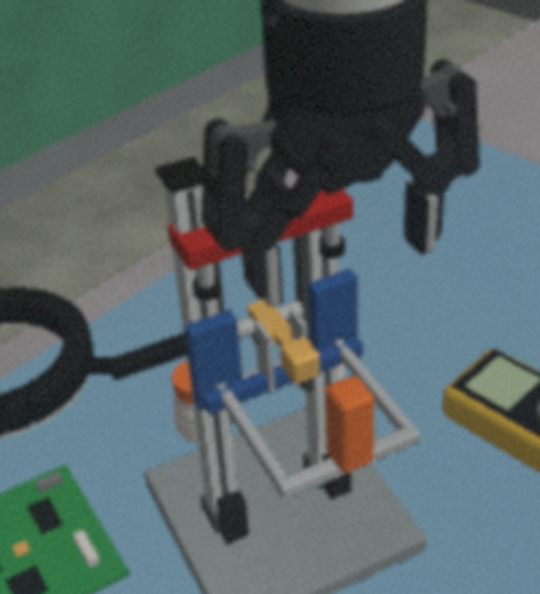

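The handle top is at (350,392), which is full-image (289.6,265). That matches the top seat, with a predicted row of 264. The pawl lies level over the top rung and the gripper is clear.

```bash
python3 -c "
from rig import manip
print(manip.close_job())"
```

```text
the job is handed in; nothing more can be done
None
```

The pawl sits on the top rung and carries the lamp (carriage at about 163 mm). The gripper is released and clear, and I handed the job in at about 10 s; the hand-in call did not return a verdict.

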